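# Slide a pot onto the kitchen scale and tare it

### The arm

A 7-joint arm with a two-finger parallel gripper is mounted at the origin on the work surface. World frame = base frame: x ahead of the robot, y to its left, z up, the work surface at z = 0. Lengths are in m, angles in rad, forces in N, time in s.
With the tool pointing down it reaches from about 0.4 to 0.85 m from the base axis. Payload 4.5 kg.
Tool frame: the origin (TCP) lies where the fingers leave the gripper's body, on its centre line; the fingertips stand 64 mm ahead of it and the grasp point (between the pads) lies 45 mm ahead of it; z points along the fingers, y is the direction in which the jaws open and shut (so a half turn about z gives the same grasp; the last joint's range is limited). The gripper opens to 88 mm and grips with 3 to 60 N. Pads are 18 mm wide; open, the fingers measure 123 mm over their backs; the gripper's body (75 mm by 187 mm) begins 45 mm behind the grasp point.
Start: joints at [-1.255, 0.689, -0.195, 1.565, 0.157, 0.902, -0.215], TCP at [0.174, 0.6, 0.303] pointing down, gripper open.
Joint ranges: [-3.01, 3.01], [-0.46, 2.08], [-1.47, 1.51], [0.13, 2.56], [-1, 4.14], [0.04, 2.09], [-2.66, 2.66]. Speed limits (rad/s): [2.57, 2.57, 3.14, 3.14, 3.14, 3.14, 3.14].

### API

Orientations are given as a unit quaternion [x, y, z, w].
In Python, from plant import monitor, snapshot, workorder, finder gives the robot as it stands.
- The arm moves only by the tool carry_out, never from a script. Its argument "motion" is one flat list of numbers, 6 for each row, row after row: the shift along the tool's x, y, z in cm, then the turn, a rotation vector about the tool's x, y, z in rad. In form: [x, y, z, rx, ry, rz, x, y, z, rx, ry, rz, ...]. A call has 1 to 8 rows; each row shifts and turns the commanded pose from where the row before left it, along the tool's axes as they then stand; what a row does not reach is not made up. A row lasts 1/8 s, in which the tool goes at most 62.5 mm and 10.7 degrees, less where a joint would pass 70% of its speed; a pose out of reach is approached as far as the arm can. A call with a gripper value outside its range is refused whole. "hand" is the finger opening in cm, from 0 to 8.81, set as the call begins (left out, the last holds). The fingers move at their own pace and stop on an object; "grip_force" is the grip in N (left out, the last holds). Time passes only in rows, so rows that do not move let the fingers close. It gives the time, the measured TCP pose, the force and the opening at its end, in the units of the state.
- monitor.get_state(): the state, without advancing time (a new reading comes with each control period).
- snapshot(name): name is "scene" or "top"; returns a dict with "frame" (420x560x3 uint8, red, green, blue), "range_z" (420x560 float32, m along the optical axis (not along the pixel's ray), 0 where there is no reading), "fx", "fy", "cx", "cy" (pixels), "rvec" (rotation vector, rad) and "tvec" (3), from world to camera coordinates, as OpenCV has them. Camera axes: x right, y down, z forward; pixel columns grow to the right and rows downward; lengths in m; the calibration is good to about 2 mm. A picture is of the moment at which its call begins.
- workorder.finish_job(): hands the job in, once; it reports no verdict.
Trained networks look in a picture, given as the dict that the camera call returned (one of the last four; its "shot" number tells which), for a name from the list of things; names that differ only in an ending like _2 or _b are one class to them, and where a whole thing is asked for, a point or a joint stands for the part that bears it (a point fixed in the world has none). Each returns a list of dicts, best first, with "p" (0 to 1); they miss things now and then, are a little off and sometimes report something else, mostly with a low value. They report only what shows in the picture. A call takes as long as a camera call. They do not tell look-alikes from the thing itself.
- finder.masks_of(picture, thing): "pixels" (420x560 bool, what is visible of it) and "extent" ([left, top, right, bottom] in pixels, round what is visible of it).
The state is a dict: "clock": time; "q": joint angles; "qd": joint speeds; "joint_torque": joint torques, N m; "tool_pos": TCP position; "eef_rot": TCP orientation; "contact_force": force on the tool from outside, world axes, zero at the start; "moment": the same for the moment, N m; "opening": opening from 0.0 (shut) to 1.0 (fully open).
Only numpy, scipy, OpenCV 4.12 (cv2) and the standard library are available. Lean on these libraries where they do the work, as an engineer would, in place of code of your own. Each camera call takes 0.05 s, during which the arm holds its last target. There are 200 camera calls.

### The job

Slide the tall straight-sided steel pot off its board onto the scale's square pan, so that it stands upright within about a centimetre of the pan's centre; do not lift or tip it and do not bear down hard on the pan. Let go of the pot, then press the scale's round tare key fully down and release it, leaving the pot centred on the pan. Leave the shallow bowl and the other kitchen things around where they are.

Things in the scene. Friction and masses are not known exactly. Their poses are not given: they have to be found in the camera images.
- pot: The tall straight-sided open steel pot, no handles: outside diameter 110 mm, height 70 mm, wall 3 mm (inside diameter 104 mm), floor 6 mm thick, foot diameter 100 mm with a bevelled edge, mass 0.55 to 0.9 kg. Origin at the centre of its underside, z up; it turns freely about z. It starts standing on one of the two boards, left or right of the scale. It may be pushed from outside, or dragged by fingers lowered into it that bear on the inside of its wall.
- pan_top (a point): Centre of the top face of the scale's square steel pan, 170 x 170 mm, edges along its own x and y. Its x points away from the scale's front panel (which is on the robot's side), y to the left, z up. On either side (+y and -y of it), across a 4 mm gap, is a fixed thick wooden board: 170 mm wide along y (from 89 to 259 mm from the pan's centre), 220 mm long along x, top 60 mm above the worktop. The unloaded pan's top is 58.5 mm above the worktop, 1.5 mm below the boards.
- pan (a joint): How far the pan has sunk on its spring, m: 0 empty, stop at 0.014. About 1500 N/m, so the pot alone sinks it 3.5 to 6 mm; over 0.0125 (about 19 N) is overloading.
- tare (a joint): Travel of the tare key, m: 0 up, 0.006 fully down (about 5 N); it springs back.
- tare_top (a point): Centre of the top face of the round grey tare key, 34 mm in diameter, pressed straight down. It is on the scale's front panel, 132 mm from the pan's centre towards the robot and 45 mm to the left, in the pan's axes; the dark display beside it does nothing. The panel's top is 42 mm above the worktop.
- bowl: Bystander: shallow round steel bowl, 128 mm in diameter, 45 mm high, on the other board. Origin at the centre of its underside.
- spoon: Bystander: wooden spoon 240 mm long, lying on the worktop. Origin near its middle, on the worktop.
- lid: Bystander: round steel pot lid with a knob, 116 mm in diameter, 38 mm high, on the worktop. Origin at the centre of its underside.
- jar: Bystander: amber glass jar with a steel cap, 72 mm in diameter, 100 mm high, on the worktop beyond the scale. Origin at the centre of its underside.
Mind the look-alikes: they are no part of the job. Leave any blue, pink or turquoise look-alike of the pot alone.

How it is judged:
On the way, in this order (a step that is already met when the one before it is completed fails the run):
1. The pot stands upright and still, centred on the pan within 15 mm, with the robot off it (horizontal distance between pot and pan_top below 0.015 m and angle between pot's own z axis and vertical below 0.06 rad and value of joint pan between 0.002 and 0.0085 m and linear speed of pot below 0.01 m/s and contact force between pot and the arm below 0.1 N and contact force between pot and the fingers below 0.1 N), for 0.2 s.
2. The tare key is pressed fully down (5 mm or more) with the pot still centred (horizontal distance between pot and pan_top below 0.015 m and angle between pot's own z axis and vertical below 0.06 rad and value of joint pan between 0.002 and 0.0085 m and value of joint tare above 0.005 m), for 0.05 s.
At the end, for the whole second after the job is handed in: The pot stands upright (within 0.06 rad) and at rest on the pan, its centre within 15 mm of the pan's centre, the pan sunk 2 to 8.5 mm under it; the tare key has been pressed after that and is up again; the bowl is within 25 mm of where it was (horizontal distance between pot and pan_top below 0.015 m and angle between pot's own z axis and vertical below 0.06 rad and value of joint pan between 0.002 and 0.0085 m and value of joint tare below 0.0015 m and linear speed of pot below 0.01 m/s and distance of bowl from where it was at the start of the episode below 0.025 m); the robot touches nothing.
It fails at once if the pot is lifted more than 20 mm above the boards (height (world z) of pot above 0.08 m).
It fails at once if the pot is tipped more than 0.35 rad (angle between pot's own z axis and vertical above 0.35 rad).
It fails at once if the pan is pressed down more than 12.5 mm (scale overloaded) (value of joint pan above 0.0125 m).
It fails at once if the bowl, spoon, lid or jar is moved more than 25 mm (distance of any of bowl, spoon, lid, jar from where it was at the start of the episode above 0.025 m).
It also fails if it takes over 45 s, if anything falls off the work surface, if the arm or the gripper's body presses on something with over 40 N, if the wrist force passes 120 N, or if a joint passes its speed limit or range.

## Working session

There is one attempt and no reset: what is moved stays moved. The work goes in short steps, Python scripts to look and compute and a tool call to move; the robot and the scene stay as the last step left them, time stands still between calls to the robot, and variables do not carry over. Pictures are saved under pics/ and viewed, about 8 in all and at most 12, crops included, and the job is handed in when it is done.

Besides the shell and the picture viewer there is one more tool, called as a command line: name --argument value ..., lists and objects as JSON in quotes. carry_out: Moves the arm, as the interface text tells. Its arguments: {"type":"object","properties":{"motion":{"type":"array"},"hand":{"type":"number"},"grip_force":{"type":"number"}},"required":["motion"]}

```bash
ls; mkdir -p pics
cat > h.py <<'E'
import numpy as np, cv2
from plant import monitor, snapshot, workorder, finder
def world(s, mask):
    R=cv2.Rodrigues(np.array(s["rvec"],float))[0]; t=np.array(s["tvec"],float).ravel()
    m=mask&(s["range_z"]>0); v,u=np.nonzero(m); z=s["range_z"][m]
    c=np.c_[(u-s["cx"])/s["fx"]*z,(v-s["cy"])/s["fy"]*z,z]
    return (c-t)@R, s["frame"][m]
def save(s,n): cv2.imwrite(f"pics/{n}.png",s["frame"][:,:,::-1])
E
python3 - <<'E'
from h import *
st=monitor.get_state(); print({k:np.round(v,3) for k,v in st.items()})
a=snapshot("top"); b=snapshot("scene")
cv2.imwrite("pics/a.png",cv2.resize(np.vstack([a["frame"],b["frame"]])[:,:,::-1],(448,672))) if 0 else (save(a,"top"),save(b,"scene"))
for n,s in(("top",a),("scene",b)):
  for k in("pot","bowl","pan_top","tare_top","spoon","lid","jar"):
    for d in finder.masks_of(s,k)[:3]:
      P,c=world(s,d["pixels"])
      print(n,k,round(d["p"],2),np.round(d["extent"]),len(P), np.round([np.percentile(P,q,axis=0) for q in(2,50,98)],3).tolist() if len(P) else '', c.mean(0).round() if len(P) else '')
E
```

```text
pics
{'clock': np.float64(0.0), 'q': array([-1.255,  0.69 , -0.195,  1.566,  0.157,  0.902, -0.215]), 'qd': array([ 0.002, -0.001, -0.002,  0.   , -0.   , -0.   , -0.001]), 'joint_torque': array([-0.0000e+00, -5.2757e+01, -1.2670e+00, -1.5343e+01, -5.3000e-02,
        7.0000e-03,  0.0000e+00]), 'tool_pos': array([0.174, 0.6  , 0.302]), 'eef_rot': array([ 0.14 ,  0.99 , -0.001, -0.   ]), 'contact_force': array([-1.011, -0.121,  0.893]), 'moment': array([-0.016,  0.004,  0.047]), 'opening': np.float64(1.002)}
top pot 0.9 [186. 156. 229. 197.] 1310 [[0.598, 0.134, 0.06], [0.659, 0.193, 0.068], [0.704, 0.24, 0.13]] [126. 122. 118.]
top pot 0.9 [158. 249. 201. 289.] 1255 [[0.329, 0.211, 0.001], [0.38, 0.274, 0.008], [0.43, 0.317, 0.071]] [ 46.  73. 135.]
top pot 0.88 [ 88. 261. 132. 299.] 1321 [[0.289, 0.417, 0.001], [0.337, 0.487, 0.01], [0.387, 0.523, 0.071]] [ 33. 105.  99.]
top bowl 0.88 [290. 191. 338. 235.] 1463 [[0.483, -0.186, 0.061], [0.544, -0.132, 0.077], [0.596, -0.072, 0.106]] [134. 131. 127.]
top pan_top 0.91 [231. 163. 293. 229.] 3096 [[0.509, -0.061, 0.034], [0.593, 0.025,
[... 756 characters left out ...]
-0.076, 0.04], [0.838, -0.026, 0.07]] [107.  58.  73.]
scene pan_top 0.56 [259. 206. 323. 238.] 1937 [[0.506, -0.063, 0.042], [0.609, 0.019, 0.058], [0.688, 0.108, 0.061]] [125. 127. 126.]
scene tare_top 0.46 [299. 195. 308. 200.] 61 [[0.462, 0.076, 0.054], [0.482, 0.089, 0.063], [0.492, 0.105, 0.066]] [81. 79. 76.]
scene spoon 0.74 [410. 200. 432. 238.] 276 [[0.474, 0.392, 0.002], [0.646, 0.432, 0.013], [0.692, 0.464, 0.021]] [67. 42. 26.]
scene jar 0.62 [309. 236. 338. 286.] 1169 [[0.765, 0.029, 0.004], [0.815, 0.057, 0.068], [0.826, 0.093, 0.102]] [87. 68. 48.]
scene jar 0.38 [262. 203. 325. 238.] 1870 [[0.517, -0.061, 0.052], [0.611, 0.023, 0.058], [0.688, 0.106, 0.061]] [126. 128. 128.]
```

View pics/top.png

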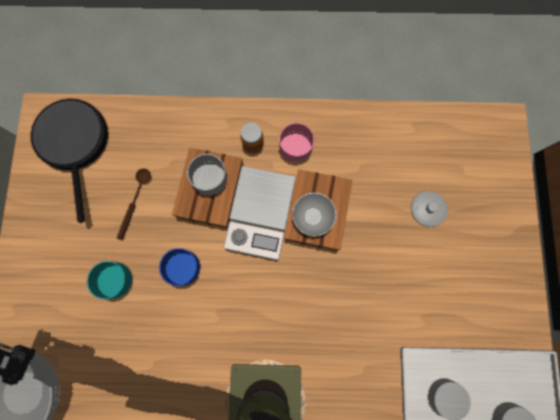

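Run:
```python
from h import *
a=snapshot("top"); b=snapshot("scene")
for n,s in(("top",a),("scene",b)):
  P,c=world(s,np.ones((420,560),bool))
  # pot rim circle
  m=(abs(P[:,0]-.652)<.08)&(abs(P[:,1]-.187)<.08)&(P[:,2]>.122)&(P[:,2]<.135)
  r=cv2.minEnclosingCircle(P[m][:,:2].astype(np.float32)); print(n,"pot rim",r,P[m][:,2].max())
  A=np.c_[2*P[m][:,:2],np.ones(m.sum())]; x=np.linalg.lstsq(A,(P[m][:,:2]**2).sum(1),rcond=None)[0]; print("lsq",x[:2],np.sqrt(x[2]+x[0]**2+x[1]**2))
  d=[d for d in finder.masks_of(s,"pan_top") if d["p"]>.5]
  if d:
    Q,c=world(s,d[0]["pixels"]); Q=Q[(abs(Q[:,2]-.0585)<.004)]
    print("pan rect",cv2.minAreaRect(Q[:,:2].astype(np.float32)),Q[:,:2].mean(0))
  # board+pan level cloud
  m=(P[:,2]>.05)&(P[:,2]<.065)&(P[:,0]>.4)&(P[:,0]<.8)&(abs(P[:,1])<.35)
  print("boards",cv2.minAreaRect(P[m][:,:2].astype(np.float32)))
  m=(abs(P[:,0]-.475)<.02)&(abs(P[:,1]-.09)<.02)&(P[:,2]>.047)
  print("tare",P[m].mean(0),m.sum(),P[m].min(0),P[m].max(0))
```

```text
top pot rim ((0.6512992978096008, 0.1877131313085556), 0.05603037774562836) 0.1335304442799148
lsq [0.6507555  0.18720073] 0.0531880628410085
pan rect ((0.5954735279083252, 0.023478664457798004), (0.16974598169326782, 0.17019511759281158), 79.67792510986328) [0.59346254 0.02371344]
boards ((0.5991942286491394, 0.03409966826438904), (0.3859531283378601, 0.565238356590271), 1.2355751991271973)
tare [0.47347364 0.08959478 0.05919716] 165 [0.455852   0.07153605 0.04853259] [0.49484398 0.10853367 0.06925577]
scene pot rim ((0.6539691686630249, 0.18811090290546417), 0.05701606348156929) 0.13169432255693833
lsq [0.65414053 0.18795038] 0.0533099767940006
pan rect ((0.5981771349906921, 0.023896075785160065), (0.16939114034175873, 0.1772768795490265), 79.78825378417969) [0.60586011 0.02213271]
boards ((0.6085723638534546, 0.03928050398826599), (0.37863054871559143, 0.5815939903259277), 5.683711051940918)
tare [0.48201319 0.08884745 0.05882052] 94 [0.45935343 0.07015463 0.04737013] [0.49495197 0.1096096  0.06677448]
```

The picture shows the steel pot on the left board at about px (208,174). The pan is at (263,197), the bowl at (314,214) and the tare key at (239,237). The pan's yaw is about -10.2°, and the measured tare position agrees with the given offsets. I'll put the narrowed fingers inside the pot with the jaw axis along the pan's y and drag it.

carry_out --motion '[0, 0, 0, 0, 0, -0.103, -3.6, -2.1, 0, 0, 0, 0, -3.6, -2.1, 0, 0, 0, 0, -3.6, -2.1, 0, 0, 0, 0, -3.6, -2.1, 0, 0, 0, 0, -3.6, -2.1, 0, 0, 0, 0, -3.6, -2.1, 0, 0, 0, 0, -3.6, -2.1, 0, 0, 0, 0]' --hand 6.0

```text
clock: 2.0
tool_pos: [0.3967, 0.41, 0.3029]
eef_rot: [0.089, 0.996, 0.0, 0.0]
contact_force: [0.2, 0.5, -0.4]
opening: 0.681
```

carry_out --motion '[-3.6, -2.1, 0, 0, 0, 0, -3.6, -2.1, 0, 0, 0, 0, -3.6, -2.1, 0, 0, 0, 0, -3.6, -2.1, 0, 0, 0, 0, -3.6, -2.1, 0, 0, 0, 0, -3.6, -2.1, 0, 0, 0, 0, -3.6, -2.1, 0, 0, 0, 0, 0, 0, 0, 0, 0, 0]'

```text
clock: 3.0
tool_pos: [0.6203, 0.217, 0.3023]
eef_rot: [0.093, 0.996, -0.001, 0.001]
contact_force: [-0.9, 1.0, 1.2]
opening: 0.682
```

carry_out --motion '[-1.85, -1.15, 0, 0, 0, 0, -1.85, -1.15, 0, 0, 0, 0, 0, 0, 3, 0, 0, 0, 0, 0, 3, 0, 0, 0, 0, 0, 0, 0, 0, 0]' --hand 4.8

```text
clock: 3.62
tool_pos: [0.6485, 0.1919, 0.2405]
eef_rot: [0.089, 0.996, -0.001, -0.002]
contact_force: [0.1, 0.2, -0.3]
opening: 0.542
```

Run:
```python
from h import *
from scipy.optimize import least_squares
s=snapshot("scene"); save(s,"above"); cv2.imwrite("pics/above.png",cv2.resize(s["frame"][140:290,230:430,::-1],(800,600)))
P,c=world(s,np.ones((420,560),bool))
m=(abs(P[:,0]-.652)<.08)&(abs(P[:,1]-.187)<.08)&(P[:,2]>.1)&(P[:,2]<.134)
r=cv2.minEnclosingCircle(P[m&(P[:,2]>.122)][:,:2].astype(np.float32)); print(r)
print(np.round(monitor.get_state()["tool_pos"],4))
```

```text
((0.654492974281311, 0.18929339945316315), 0.05796288326382637)
[0.6495 0.1924 0.2423]
```

View pics/above.png

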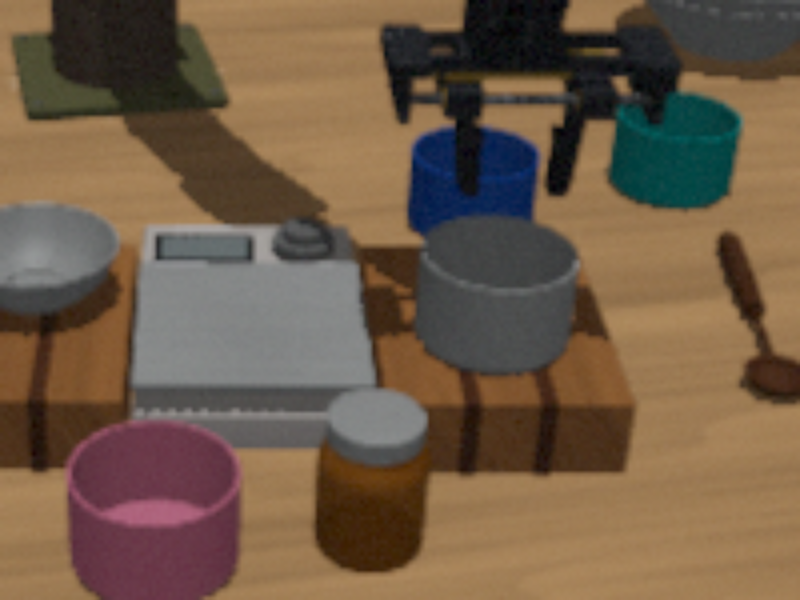

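The crop shows the fingers (px ~465–560, 190) above the pot's rim (500,250) and a little behind it in depth. That matches the numbers, with about 3–4 mm left to correct. I'll descend in steps.

carry_out --motion '[-0.4, -0.3, 2, 0, 0, 0, 0, 0, 2, 0, 0, 0, 0, 0, 0, 0, 0, 0, 0, 0, 1, 0, 0, 0, 0, 0, 1, 0, 0, 0, 0, 0, 0, 0, 0, 0]'

```text
clock: 4.42
tool_pos: [0.6527, 0.1884, 0.1818]
eef_rot: [0.089, 0.996, -0.0, -0.001]
contact_force: [0.5, 0.3, -0.1]
opening: 0.545
```

Tips are inside, below the rim and without contact. I'll go down to about z 0.143 and then open to about 6.1 cm.

carry_out --motion '[0, 0, 1.3, 0, 0, 0, 0, 0, 1.3, 0, 0, 0, 0, 0, 1.2, 0, 0, 0, 0, 0, 0, 0, 0, 0]'

```text
clock: 4.92
tool_pos: [0.6524, 0.1883, 0.1431]
eef_rot: [0.089, 0.996, -0.001, -0.001]
contact_force: [0.6, 0.9, -0.3]
opening: 0.543
```

carry_out --motion '[0, 0, 0, 0, 0, 0, 0, 0, 0, 0, 0, 0, 0, 0, 0, 0, 0, 0]' --hand 6.1 --grip_force 5

```text
clock: 5.3
tool_pos: [0.6534, 0.1887, 0.1452]
eef_rot: [0.089, 0.996, 0.0, 0.0]
contact_force: [0.5, 0.1, 0.1]
opening: 0.691
```

Run:
```python
from h import *
s=snapshot("scene"); cv2.imwrite("pics/in.png",cv2.resize(s["frame"][140:290,230:430,::-1],(800,600)))
P,c=world(s,np.ones((420,560),bool))
for d in finder.masks_of(s,"pot")[:1]: print(d["extent"])
st=monitor.get_state();print(np.round(st["tool_pos"],4),st["contact_force"],st["opening"]*8.81)
```

```text
[334.5, 192.2, 374.7, 234.1]
[0.6533 0.1886 0.145 ] [-0.38079297  0.28367495 -0.83576401] 6.120554402354121
```

View pics/in.png

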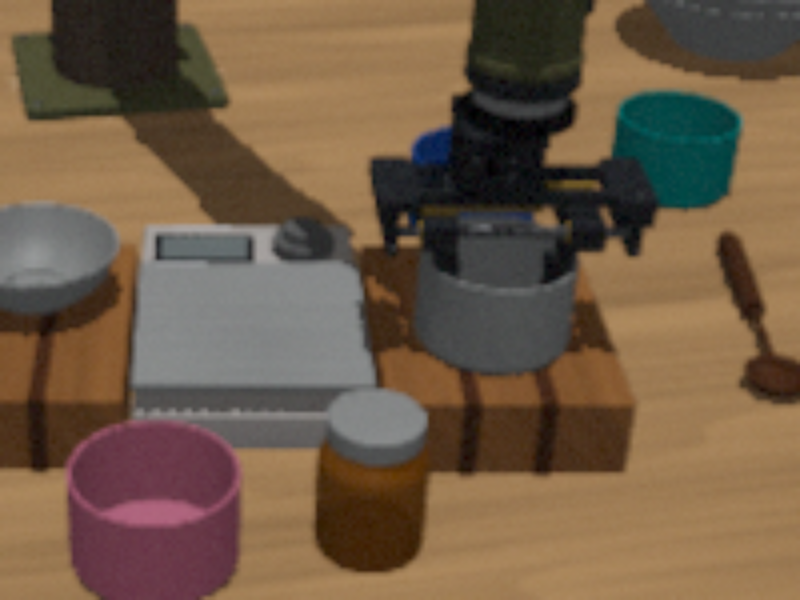

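Fingers sit inside the pot (px 440–560, 260) and the pot hasn't moved. Next I'll drag diagonally first to take out the 2.6 cm lateral offset, then straight along the pan's y.

carry_out --motion '[0.5, -1, 0, 0, 0, 0, 0.5, -1, 0, 0, 0, 0, 0.55, -1, 0, 0, 0, 0, 0.55, -1, 0, 0, 0, 0, 0.55, -1, 0, 0, 0, 0, 0, -1, 0, 0, 0, 0, 0, 0, 0, 0, 0, 0]'

```text
clock: 6.28
tool_pos: [0.6159, 0.1321, 0.1445]
eef_rot: [0.09, 0.996, -0.001, -0.001]
contact_force: [0.7, -0.4, -1.0]
opening: 0.691
```

```bash
cat >> h.py <<'E'
def potfit(name="scene"):
    """fit pot centre from outer wall points near current guess (mask)"""
    from scipy.optimize import least_squares
    s=snapshot(name)
    ds=[d for d in finder.masks_of(s,"pot")]
    for d in ds:
        P,c=world(s,d["pixels"]); 
        if np.ptp(c.mean(0))>15: continue
        top=P[:,2].max(); m=(P[:,2]>.075)&(P[:,2]<.135)
        Q=P[m]; x0=np.median(Q[:,:2],axis=0)
        f=lambda p:np.minimum(abs(np.hypot(*(Q[:,:2]-p).T)-.055),abs(np.hypot(*(Q[:,:2]-p).T)-.052))
        r=least_squares(f,x0,loss="soft_l1",f_scale=.002)
        print(name,"p",round(d["p"],2),"n",len(Q),"centre",r.x.round(4),"med res",np.median(f(r.x)).round(4),"ztop",np.percentile(P[:,2],[90,98]).round(4))
    return s
E
python3 - <<'E'
from h import *
s=potfit("scene"); cv2.imwrite("pics/mid.png",cv2.resize(s["frame"][140:290,230:430,::-1],(800,600)))
potfit("top"); st=monitor.get_state(); print(np.round(st["tool_pos"],4),st["contact_force"])
E
```

```text
scene p 0.82 n 958 centre [0.6226 0.1339] med res 0.0008 ztop [0.1227 0.1296]
[0.6163 0.1339 0.1445] [-0.08292917 -0.07170745 -0.02027578]
```

carry_out --motion '[0.05, -1, 0, 0, 0, 0, 0.05, -1, 0, 0, 0, 0, 0.05, -1, 0, 0, 0, 0, 0.05, -1, 0, 0, 0, 0, 0, -1, 0, 0, 0, 0, 0, -1, 0, 0, 0, 0, 0, -1, 0, 0, 0, 0, 0, -1, 0, 0, 0, 0]'

```text
clock: 7.48
tool_pos: [0.6001, 0.0552, 0.1447]
eef_rot: [0.089, 0.996, 0.0, 0.0]
contact_force: [1.6, 2.9, -2.0]
opening: 0.69
```

Run:
```python
from h import *
s=potfit("scene"); cv2.imwrite("pics/mid2.png",cv2.resize(s["frame"][140:290,230:430,::-1],(800,600)))
potfit("top"); st=monitor.get_state(); print(np.round(st["tool_pos"],4),st["contact_force"])
```

```text
scene p 0.94 n 910 centre [0.6059 0.0594] med res 0.0009 ztop [0.1201 0.1274]
[0.6002 0.0548 0.1448] [-0.49654333 -0.69700908  0.13040456]
```

View pics/mid2.png

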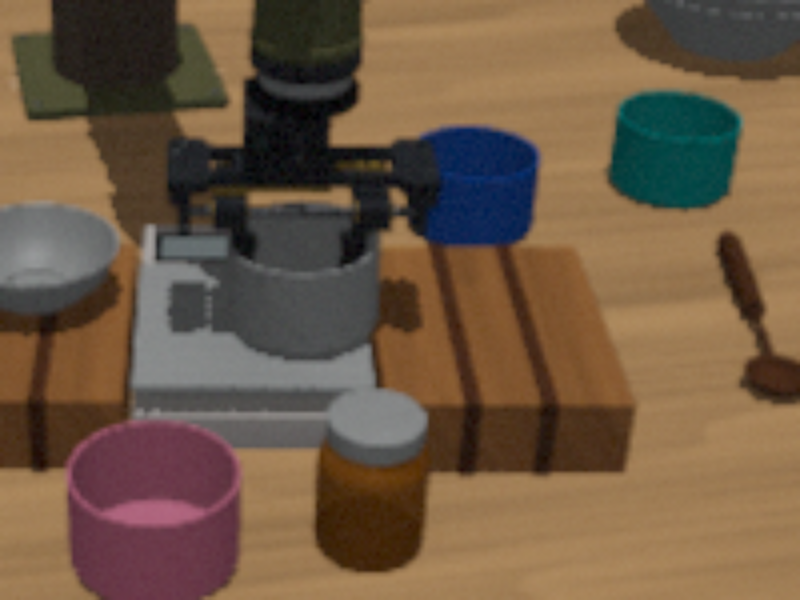

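The pot (px 305,285) is now mostly on the pan and upright. Its fitted centre is 36 mm short along the pan's y and 1.6 mm off laterally.

carry_out --motion '[0.1, -1, 0, 0, 0, 0, 0.1, -1, 0, 0, 0, 0, 0, -0.9, 0, 0, 0, 0, 0, -0.5, 0, 0, 0, 0, 0, -0.25, 0, 0, 0, 0, 0, 0, 0, 0, 0, 0, 0, 0, 0, 0, 0, 0]'

```text
clock: 8.55
tool_pos: [0.5917, 0.0199, 0.1446]
eef_rot: [0.089, 0.996, -0.0, -0.0]
contact_force: [-0.1, 1.9, 0.8]
opening: 0.692
```

Run:
```python
from h import *
s=potfit("scene"); cv2.imwrite("pics/end.png",cv2.resize(s["frame"][140:290,230:430,::-1],(800,600)))
potfit("top"); st=monitor.get_state(); print(np.round(st["tool_pos"],4),st["contact_force"])
```

```text
scene p 0.72 n 857 centre [0.5978 0.0241] med res 0.0008 ztop [0.1172 0.1237]
top p 0.43 n 239 centre [ 0.5391 -0.1312] med res 0.0026 ztop [0.1039 0.1068]
[0.5917 0.02   0.1446] [-0.35083792  1.1538529   0.75901876]
```

The pot's fitted centre agrees with the pan's centre from the same camera to within 1 mm. I'll retract the fingers inward and lift out.

carry_out --motion '[0, 0, 0, 0, 0, 0, 0, 0.3, 0, 0, 0, 0, 0, 0, 0, 0, 0, 0, 0, 0, -1, 0, 0, 0, 0, 0, -3, 0, 0, 0, 0, 0, -4, 0, 0, 0, 0, 0, -4, 0, 0, 0, 0, 0, 0, 0, 0, 0]' --hand 4.8

```text
clock: 9.75
tool_pos: [0.5941, 0.0235, 0.2686]
eef_rot: [0.089, 0.996, 0.001, 0.004]
contact_force: [1.4, -0.1, -0.4]
opening: 0.544
```

carry_out --motion '[3, 1.5, 0, 0, 0, 0, 3, 1.5, 0, 0, 0, 0, 3, 1.3, 0, 0, 0, 0, 3, 0, 0, 0, 0, 0, 0, 0, 0, 0, 0, 0]' --hand 0

```text
clock: 10.38
tool_pos: [0.4795, 0.0871, 0.2644]
eef_rot: [0.088, 0.996, -0.001, -0.002]
contact_force: [0.2, 1.0, 0.0]
opening: 0.006
```

Run:
```python
from h import *
s=potfit("scene"); cv2.imwrite("pics/rel.png",cv2.resize(s["frame"][140:290,230:430,::-1],(800,600)))
potfit("top"); st=monitor.get_state(); print(np.round(st["tool_pos"],4),st["contact_force"],st["eef_rot"])
```

```text
scene p 0.85 n 1071 centre [0.5978 0.0236] med res 0.0008 ztop [0.1204 0.1242]
top p 0.58 n 355 centre [0.5948 0.0234] med res 0.0004 ztop [0.121  0.1267]
[0.4831 0.0865 0.2646] [0.82821347 0.68276789 0.48991557] [8.99203459e-02 9.95948828e-01 1.14735629e-04 5.00498185e-04]
```

View pics/rel.png

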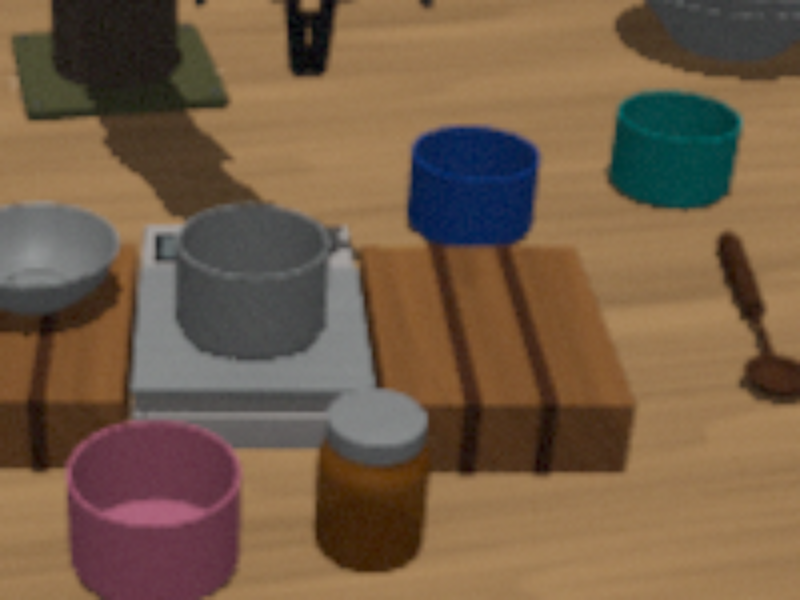

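The picture shows the pot (px 252,280) upright and centred on the pan. Both cameras put it within about 1 mm of the pan's centre. Next is the tare key at about (0.4745, 0.0914).

carry_out --motion '[0.9, 0.35, 3, 0, 0, 0, 0, 0, 4, 0, 0, 0, 0, 0, 4, 0, 0, 0, 0, 0, 1.5, 0, 0, 0, 0, 0, 0, 0, 0, 0]'

```text
clock: 11.2
tool_pos: [0.474, 0.0916, 0.1384]
eef_rot: [0.09, 0.996, -0.0, -0.001]
contact_force: [-0.1, 0.2, 0.3]
opening: 0.007
```

Run:
```python
from h import *
s=snapshot("top"); cv2.imwrite("pics/t.png",cv2.resize(s["frame"][150:270,180:340,::-1],(800,600)))
st=monitor.get_state(); print(np.round(st["tool_pos"],4),st["contact_force"])
b=snapshot("scene"); P,c=world(b,np.ones((420,560),bool))
m=(np.hypot(P[:,0]-.476,P[:,1]-.0905)<.014)&(P[:,2]<.1);print(m.sum(),np.percentile(P[m][:,2],[10,50,90]) if m.sum() else '')
```

```text
[0.4743 0.0918 0.1393] [-1.07169212 -0.14027618  0.24060321]
68 [-0.7510494   0.08251472  0.09723687]
```

View pics/t.png

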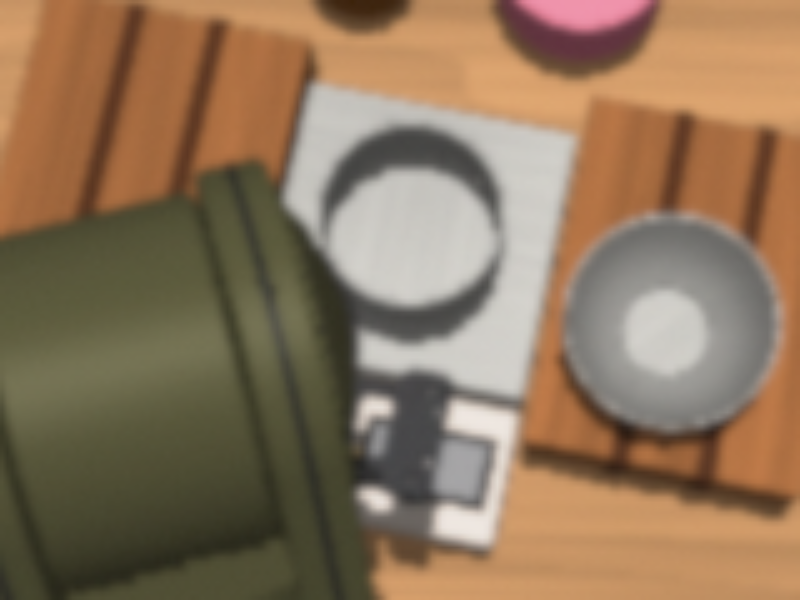

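The top view shows the gripper over the key (it hides the key near px 380,450), with the pot centred on the pan at about (412,235). I'll press in small steps.

carry_out --motion '[0, 0, 0.5, 0, 0, 0, 0, 0, 0.5, 0, 0, 0, 0, 0, 0, 0, 0, 0]'

```text
clock: 11.68
tool_pos: [0.4736, 0.0919, 0.1296]
eef_rot: [0.089, 0.996, -0.0, -0.0]
contact_force: [0.7, -0.2, -0.2]
opening: 0.006
```

carry_out --motion '[0, 0, 0.3, 0, 0, 0, 0, 0, 0.2, 0, 0, 0, 0, 0, 0, 0, 0, 0]'

```text
clock: 12.05
tool_pos: [0.4738, 0.092, 0.1248]
eef_rot: [0.089, 0.996, 0.0, 0.0]
contact_force: [0.1, -0.1, 3.7]
opening: 0.004
```

carry_out --motion '[0, 0, 0.3, 0, 0, 0, 0, 0, 0.2, 0, 0, 0, 0, 0, 0, 0, 0, 0]'

```text
clock: 12.42
tool_pos: [0.4737, 0.092, 0.122]
eef_rot: [0.089, 0.996, 0.0, 0.001]
contact_force: [-4.1, -0.9, 32.6]
opening: 0.007
```

carry_out --motion '[0, 0, 0.2, 0, 0, 0, 0, 0, 0.1, 0, 0, 0, 0, 0, 0, 0, 0, 0]'

```text
clock: 12.8
tool_pos: [0.4736, 0.092, 0.1215]
eef_rot: [0.089, 0.996, 0.0, 0.002]
contact_force: [-7.8, 0.1, 60.5]
opening: 0.007
```

The force jumped from 3.7 N to 33 and then 60 N with the tip at z≈0.0575, about 6 mm below the key's top. The key is on its stop, so I'll release it and move up.

carry_out --motion '[0, 0, -1, 0, 0, 0, 0, 0, -2, 0, 0, 0, 0, 0, -4, 0, 0, 0, 0, 0, -4, 0, 0, 0, 2, 0, -4, 0, 0, 0, 3, 2, 0, 0, 0, 0, 3, 3, 0, 0, 0, 0, 0, 4, 0, 0, 0, 0]'

```text
clock: 13.8
tool_pos: [0.4086, 0.1947, 0.2666]
eef_rot: [0.089, 0.996, -0.001, -0.001]
contact_force: [0.4, -0.1, -0.0]
opening: 0.002
```

carry_out --motion '[0, 5, 0, 0, 0, 0, 0, 5, 0, 0, 0, 0, 0, 5, 0, 0, 0, 0, 0, 5, 0, 0, 0, 0, 0, 0, 0, 0, 0, 0, 0, 0, 0, 0, 0, 0]'

```text
clock: 14.55
tool_pos: [0.4462, 0.3903, 0.2659]
eef_rot: [0.089, 0.996, -0.001, -0.0]
contact_force: [0.0, -0.8, -0.8]
opening: 0.007
```

Run:
```python
from h import *
a=potfit("scene"); b=potfit("top")
cv2.imwrite("pics/fin.png",np.hstack([cv2.resize(s["frame"][r:r+150,c:c+130,::-1],(390,450)) for s,r,c in((a,140,250),(b,140,200))]))
for s in(a,b):
  P,c=world(s,np.ones((420,560),bool)); m=(np.hypot(P[:,0]-.4745,P[:,1]-.0914)<.012); print("key z",m.sum(),np.percentile(P[m][:,2],[25,50,75]).round(4))
for k in("bowl","jar","lid"):
  for d in finder.masks_of(b,k)[:1]:
    P,_=world(b,d["pixels"]); print(k,np.percentile(P,50,axis=0).round(3),np.round(d["extent"]))
st=monitor.get_state(); print(np.round(st["tool_pos"],4),st["contact_force"],st["clock"])
```

```text
scene p 0.96 n 1074 centre [0.5976 0.0241] med res 0.0008 ztop [0.1204 0.1245]
top p 0.56 n 379 centre [0.5949 0.0232] med res 0.0005 ztop [0.1197 0.1251]
key z 20 [-0.7532 -0.749  -0.7468]
key z 53 [0.0621 0.0635 0.0646]
bowl [ 0.544 -0.131  0.077] [292. 189. 335. 233.]
jar [0.774 0.06  0.096] [240. 124. 268. 158.]
[0.4467 0.3908 0.2669] [ 0.21017094 -0.02412642 -0.50939318] 14.9
```

View pics/fin.png

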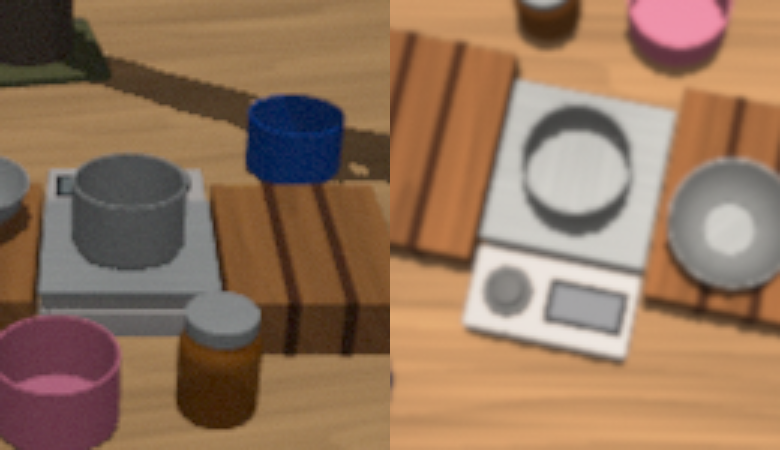

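Both views show the pot centred and upright on the pan, the key up at z 0.0635, and the bowl where it was. The arm is clear, so I'm handing in.

```bash
python3 -c "
from h import *
print(workorder.finish_job())"
```

```text
the job is handed in; nothing more can be done
None
```

I dragged the pot from the left board onto the pan with the fingers lowered inside it, let go, pressed the tare key to its stop and released it. I handed the job in at about 15 s on the robot's clock; no verdict came back.

**Pot:** The last checks from both cameras put its centre within about 1 mm of the pan's centre. It stands upright, and its rim height suggests the pan has sunk about 4–5 mm.

**Tare key:** It went down about 6 mm, and its top measured z ≈ 63.5 mm again from the top camera after release. I pressed harder than needed: the wrist force reached about 60 N (limit 120 N) once the key was on its stop.

**Other things:** The bowl and jar had not moved by more than a few millimetres, and the arm was clear of everything.

**Checks that failed or disagreed:**
- The scene camera's reading of the key height was unusable because the pot hid the key.
- The lid was not detected in the final picture, and I did not re-check the spoon. The arm never went near the lid and only passed high above the spoon's side.
- The two cameras differ by about 2.5 mm in x, equally for pot and pan.

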